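Open the insulated coffee jug and stand its wet stopper on the coaster

TASK

The coffee jug is to be topped up: unscrew its black stopper (ordinary thread, anticlockwise from above, well over a full turn, so let go and regrasp as you need), lift it straight out once the thread lets go and gently stand it upright, plug down, wholly on the round cork coaster, because its underside is wet. Leave the jug standing upright on the desk, about where it is, and do not disturb the mug, the stapler or the pen.

Things in the scene. Friction and masses are not known exactly. Their poses are not given: they have to be found in the camera images.
- jug: Coffee jug: brushed steel with black collar, foot and handle. Loose, 1.5 to 2.3 kg; it slides if pushed by over about 7 N and lifts if the stopper is pulled while screwed in. Body 126 mm across, collar 80 mm across, its rim 152 mm high. Origin: centre of its underside; z up. Handle at +x, out to 103 mm from the axis, 38 to 147 mm high; pouring lip at -x, out to 57 mm.
- stopper_head (a point): Centre, half-way up, of the head of the jug's black screw stopper: a fluted knob 60 mm across and 36 mm tall (18 mm below to 18 mm above this point), to be gripped round its sides from above, at any yaw. Screwed in, it sits on the jug's rim, this point 170 mm above the desk. z is up along the stopper's axis.
- stopper: The same stopper, 0.13 to 0.21 kg; origin: centre of its plug's foot, 48 mm below stopper_head. Plug under the head: 45 mm across, 30 mm long, 2 lugs near its foot (52 mm over both). Turned anticlockwise it climbs by itself 14 mm a turn (2 mm of play; under 0.3 N m unless pressed) and stays when let go; after 1.2 to 1.35 turns the lugs are out of the thread: lift 15 mm more to clear the rim. Past 1.6 turns it drops back in.
- coaster_top (a point): Centre of the upper face of a round cork coaster, 120 mm across and 6 mm thick, fixed flat on the desk. z is up. When the stopper stands on it, stopper_head is 48 mm above this face.
- coffee_mug: White mug with blue dots, 92 mm across and 93 mm high (127 mm with its handle); loose bystander. Origin: centre of its underside.
- stapler: Black and grey stapler 135x36x50 mm; loose bystander. Origin: centre of its underside.
- pen: Blue pen, 142 mm long and 11 mm thick; loose bystander lying on the desk. Origin: centre of its underside.
Mind the look-alikes: they are no part of the job. What is shaped like the stopper but blue is not meant.

How it is judged:
By the outcome, as a careful person would: the job done as asked, in the order asked, and still so for the second after the job is handed in, with the robot touching nothing.
It also fails if it takes over 72 s, if anything falls off the work surface, if the arm or the gripper's body presses on something with over 40 N, if the wrist force passes 120 N, or if a joint passes its speed limit or range.

ROBOT

A 6-joint arm with a two-finger parallel gripper is mounted at the origin on a cart in front of the work surface, level with it; the furniture and walls round the work are solid. World frame = base frame: x ahead of the robot, y to its left, z up, the work surface at z = 0. Lengths are in m, angles in rad, forces in N, time in s.
With the tool pointing down it reaches from about 0.375 to 0.9 m from the base axis. Payload 3.1 kg.
Tool frame: the origin (TCP) lies midway between the tips of the shut fingers; the grasp point (between the pads) lies 19 mm behind it; z points along the fingers, y is the line along which they close (so a half turn about z gives the same grasp; the last joint's range is limited). The gripper opens to 85 mm and grips with 20 to 120 N. Pads are 22 mm wide; open, the fingers measure 114 mm over their backs; the gripper's body (76 mm by 85 mm) begins 54 mm behind the grasp point. The pads swing forward as they close: fully open they stand 13 mm farther back than shut.
Start: joints at [1.127, 0.527, 1.433, -0, 1.181, -0.178], TCP at [0.164, 0.603, 0.231] pointing down, gripper open.
Joint ranges: [-3.08, 3.08], [-0.75, 2.2], [0.22, 2.44], [-1.43, 4.57], [0, 2.65], [-2.85, 2.85]. Speed limits (rad/s): [2.79, 2.79, 3.14, 3.14, 3.14, 3.14].

INTERFACE

Orientations are given as a unit quaternion [x, y, z, w].
In Python, from station import manip gives the robot as it stands.
- The arm moves only by the tool step_arm, never from a script. Its argument "targets" is text: rows parted by semicolons, each of 4 numbers parted by spaces: the shift along the tool's x, y, z in mm, then the turn about the tool's z in degrees. A call has 1 to 12 rows; each row is the pose to reach, as a shift and turn from the pose commanded when the call began, along the tool's axes at that moment; what a row does not reach only later rows make up. A row lasts 1/10 s, in which the tool goes at most 50 mm and 8.59 degrees, less where a joint would pass 70% of its speed; a pose out of reach is approached as far as the arm can. A call with a gripper value outside its range is refused whole. "gripper" is the closure, from 0 (fully open) to 1 (shut), set as the call begins (left out, the last holds). The fingers move at their own pace and stop on an object; "squeeze" is the grip in N (left out, the last holds). Time passes only in rows, so rows that repeat a pose let the fingers close. It gives the time, the measured TCP pose, the force, the opening and the grip force at its end, in the units of the state.
- manip.sense(): the state, without advancing time (a new reading comes with each control period).
- manip.snapshot(name): name is "side" or "top"; returns the picture (400x640x3 uint8, red, green, blue); there is no depth.
- manip.get_calibration(name): a dict with "fov_y" (degrees; the focal length in pixels is half the picture's height over the tangent of half this angle, whatever the lens; pixels are square), "cx", "cy" (the principal point, pixels), "k1" (the pictures are not rectified: a ray, as slopes to the right and down, at radius r is drawn at 1 + k1 r^2 times it, then the intrinsics apply), "extrinsics" (4x4, takes a point from camera to world coordinates). Camera axes: x right, y down, z forward; pixel columns grow to the right and rows downward; lengths in m; the calibration is good to about 2 mm. A picture is of the moment at which its call begins. get_calibration takes no time and is no camera call.
- manip.sign_off(): hands the job in; it is judged then, once.
Trained networks look in the newest picture that a camera, given by its name, has taken for a name from the list of things; names that differ only in an ending like _2 or _b are one class to them, and where a whole thing is asked for, a point or a joint stands for the part that bears it (a point fixed in the world has none). Each returns a list of dicts, best first, with "p" (0 to 1); they miss things now and then, are a little off and sometimes report something else, mostly with a low value. They report only what shows in the picture. A call takes as long as a camera call. They do not tell look-alikes from the thing itself.
- manip.recognise(camera, query): "position" ([column, row] in pixels, amid what is visible of it).
- manip.masks_of(camera, query): "pixels" (400x640 bool, what is visible of it) and "position" ([column, row] in pixels, amid what is visible of it).
- manip.mark_of(camera, query): "position" ([column, row] in pixels: a listed point, or the origin of a listed thing).
The state is a dict: "t": time; "q": joint angles; "qd": joint speeds; "tau": joint torques, N m; "tcp_pos": TCP position; "tool_rot": TCP orientation; "force": force on the tool from outside, world axes, zero at the start; "ft_torque": the same for the moment, N m; "finger_gap": opening from 0.0 (shut) to 1.0 (fully open); "gripper_force": force on a finger pad.
Only numpy, scipy, OpenCV 4.12 (cv2) and the standard library are available. Lean on these libraries where they do the work, as an engineer would, in place of code of your own. Each camera call takes 0.05 s, during which the arm holds its last target. There are 200 camera calls.

## Working session

There is one attempt and no reset: what is moved stays moved. The work goes in short steps, Python scripts to look and compute and a tool call to move; the robot and the scene stay as the last step left them, time stands still between calls to the robot, and variables do not carry over. Pictures are saved under pics/ and viewed, at most 10 in all, crops included, and the job is handed in when it is done.

Besides the shell and the picture viewer there is one more tool, called after "Request:" as name(argument=value, ...) on one line, values as JSON. step_arm: Moves the arm, as the interface text tells. Its arguments: {"type":"object","properties":{"targets":{"type":"string"},"gripper":{"type":"number"},"squeeze":{"type":"number"}},"required":["targets"]}

```bash
mkdir -p pics; cat > h.py <<'E'
import numpy as np, cv2
from station import manip
def cal(n):
    c=manip.get_calibration(n); f=200/np.tan(np.radians(c["fov_y"])/2)
    return c,f,np.array(c["extrinsics"])
def ray(n,px):
    c,f,E=cal(n); d=np.array([(px[0]-c["cx"])/f,(px[1]-c["cy"])/f]); u=d.copy()
    for _ in range(30): u=d/(1+c["k1"]*(u@u))
    v=E[:3,:3]@np.array([u[0],u[1],1]); return E[:3,3],v/np.linalg.norm(v)
def tri(p1,p2,a="side",b="top"):
    o1,d1=ray(a,p1);o2,d2=ray(b,p2)
    s=np.linalg.lstsq(np.c_[d1,-d2],o2-o1,rcond=None)[0]
    A=o1+s[0]*d1;B=o2+s[1]*d2
    return (A+B)/2,np.linalg.norm(A-B)
def onz(n,px,z):
    o,d=ray(n,px); return o+d*(z-o[2])/d[2]
def proj(n,P):
    c,f,E=cal(n); p=E[:3,:3].T@(np.array(P)-E[:3,3]); u=p[:2]/p[2]; u=u*(1+c["k1"]*(u@u)); return u*f+[c["cx"],c["cy"]]
E
python3 - <<'E'
from h import *
np.set_printoptions(precision=4,suppress=True)
for n in("side","top"):
    im=manip.snapshot(n); cv2.imwrite(f"pics/{n}0.png",im[:,:,::-1])
    print(n,cal(n)[2][:3,3])
    for q in("stopper_head","coaster_top","jug","coffee_mug","stapler","pen"):
        print(q,[(np.round(r["position"],1),round(r["p"],2)) for r in manip.mark_of(n,q)])
s=manip.sense();print(s["tcp_pos"],s["tool_rot"],s["finger_gap"],s["t"])
E
```

```text
side [0.3013 0.4557 0.5762]
stopper_head [(array([327.2, 237. ]), 0.63), (array([233.7, 209.2]), 0.59)]
coaster_top [(array([351.5, 217.7]), 0.75)]
jug [(array([247. , 287.5]), 0.7)]
coffee_mug [(array([281.6, 217.5]), 0.71)]
stapler [(array([269.2, 182.8]), 0.64)]
pen [(array([410.7, 225.3]), 0.73)]
top [ 0.3059 -0.234   0.9997]
stopper_head [(array([227.6, 117.1]), 0.96), (array([295.4, 201.2]), 0.92)]
coaster_top [(array([349.3, 220.6]), 0.95)]
jug [(array([248.3, 141.6]), 0.89)]
coffee_mug [(array([341.3, 149.4]), 0.63), (array([235.3, 126.1]), 0.33)]
stapler [(array([404.1, 119.5]), 0.77), (array([352.3, 278.5]), 0.64)]
pen [(array([353.3, 279.5]), 0.79)]
[0.1641 0.603  0.2313] [ 0.1325  0.9912  0.     -0.    ] 1.0013755235661659 0.7
```

View pics/side0.png

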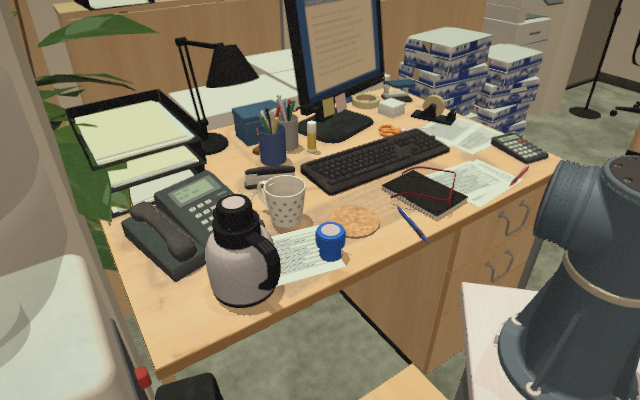

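View pics/top0.png

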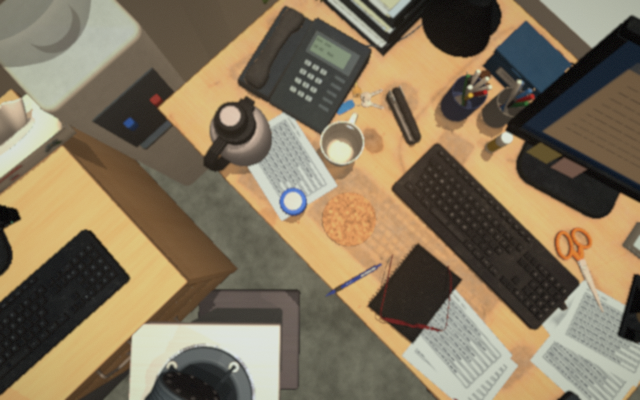

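```bash
python3 - <<'E'
from h import *
np.set_printoptions(precision=4,suppress=True)
for n,a,b in [("head",(233.7,209.2),(227.6,117.1)),("bluehead",(327.2,237),(295.4,201.2)),("coaster",(351.5,217.7),(349.3,220.6)),("jug",(247,287.5),(248.3,141.6)),("mug",(281.6,217.5),(341.3,149.4)),("stap",(269.2,182.8),(404.1,119.5)),("pen",(410.7,225.3),(353.3,279.5))]:
    print(n,*tri(a,b))
E
```

```text
head [ 0.5521 -0.0664  0.1791] 0.0008327674916763057
bluehead [ 0.4138 -0.1893  0.0437] 0.006827149492683046
coaster [ 0.3776 -0.3068  0.0116] 0.010450599707220449
jug [ 0.5526 -0.0768 -0.0123] 0.00027642142993697865
mug [ 0.5382 -0.2888  0.0021] 0.008259153450990368
stap [ 0.612  -0.4334 -0.0007] 0.0097306918009615
pen [ 0.2467 -0.3168  0.0021] 0.004637376390611647
```

The side view shows the jug at (240,262) with its stopper at (235,205), the blue look-alike at (330,240), the coaster at (355,220), the mug at (285,200) and the pen at (412,225). In the top view the stopper is at (232,115), the jug handle points to lower left at (213,155), the coaster is at (349,219) and the coffee machine is at left. Next I check whether the machine lies on the approach path.

```bash
python3 - <<'E'
from h import *
np.set_printoptions(precision=4,suppress=True)
print("red",*tri((142,378),(155,100)))
print("machine top px (100,40) z0,.3:",onz("top",(100,40),0.),onz("top",(100,40),.3), "left desk",onz("top",(80,270),0.))
print("corner right of machine",onz("top",(200,130),0.),onz("top",(90,20),0.3), "lower left corner",onz("top",(10,135),0.3), onz("top",(60,110),0.3))
for t in np.linspace(0,1,6):
    P=np.array([.164,.603,.23])*(1-t)+np.array([.552,-.07,.25])*t
    print(P,proj("top",P),proj("side",P))
for n in("side","top"):
    for q in("stopper_head","coaster_top"):
        for r in manip.masks_of(n,q)if q=="stopper_head" else manip.mark_of(n,q):
            print(n,q,r["position"],onz(n,r["position"],.006 if "coas" in q else .17))
            if "pixels" in r:
                ys,xs=np.nonzero(r["pixels"]); print(xs.min(),xs.max(),ys.min(),ys.max())
im=cv2.imread("pics/top0.png")
hsv=cv2.cvtColor(im,cv2.COLOR_BGR2HSV)
# coaster by colour
m=((hsv[...,0]<20)&(hsv[...,1]>110)).astype(np.uint8); m[:185]=0;m[250:]=0;m[:,:315]=0;m[:,380:]=0
ys,xs=np.nonzero(m);print(len(xs),xs.mean(),ys.mean(),xs.min(),xs.max(),ys.min(),ys.max())
E
```

```text
red [ 0.6479  0.142  -0.0105] 0.0010517650293303384
machine top px (100,40) z0,.3: [ 0.7898  0.2771 -0.    ] [0.6446 0.1237 0.3   ] left desk [0.2587 0.2806 0.    ]
corner right of machine [0.5753 0.0317 0.    ] [0.6797 0.1434 0.3   ] lower left corner [0.4834 0.2558 0.3   ] [0.5252 0.1786 0.3   ]
[0.164 0.603 0.23 ] [-177.2106  327.8459] [ -3370.779  -13200.9348]
[0.2416 0.4684 0.234 ] [-99.9808 283.6749] [432.6386 782.6861]
[0.3192 0.3338 0.238 ] [-20.4283 238.8124] [330.208  496.0914]
[0.3968 0.1992 0.242 ] [ 60.3381 193.8183] [276.882  327.7851]
[0.4744 0.0646 0.246 ] [141.3525 149.1783] [247.4294 231.5554]
[ 0.552 -0.07   0.25 ] [221.7755 105.3121] [229.1492 170.6888]
side stopper_head [232.3, 208.2] [ 0.5608 -0.0806  0.17  ]
215 252 194 229
side stopper_head [328.8, 240.6] [ 0.3858 -0.0284  0.17  ]
315 344 223 262
side coaster_top [351.5, 217.7] [ 0.3836 -0.3144  0.006 ]
top stopper_head [228.3, 118.6] [ 0.5524 -0.0659  0.17  ]
215 247 102 135
top stopper_head [297.5, 203.4] [ 0.3926 -0.1994  0.17  ]
279 306 187 215
top coaster_top [349.3, 220.6] [ 0.3727 -0.3075  0.006 ]
3717 349.2316384180791 218.5846112456282 315 379 185 249
```

```bash
python3 - <<'E'
from h import *
np.set_printoptions(precision=4,suppress=True)
out={}
for n,(c,r) in {"side":(235,204),"top":(230,114)}.items():
    im=cv2.imread(f"pics/{n}0.png"); x0,y0=c-30,r-30
    crop=im[y0:y0+60,x0:x0+60]
    m=(crop.min(2)>110).astype(np.uint8)
    k,lab,st,ce=cv2.connectedComponentsWithStats(m)
    for i in range(1,k):
        if st[i,4]>40: print(n,st[i],ce[i]+[x0,y0], onz(n,ce[i]+[x0,y0],.188))
    out[n]=cv2.resize(crop,(360,360),interpolation=cv2.INTER_NEAREST)
im=cv2.imread("pics/top0.png");c=cv2.resize(im[175:265,300:400],(400,360),interpolation=cv2.INTER_NEAREST)
cv2.imwrite("pics/crops.png",np.hstack([out["side"],out["top"]]))
hsv=cv2.cvtColor(im,cv2.COLOR_BGR2HSV);print(hsv[218,340:360],hsv[185,380])
E
```

```text
side [ 10   0  50  50 991] [246.8022 188.8749] [ 0.546  -0.1166  0.188 ]
side [  0   2  15  19 178] [210.0056 184.8764] [ 0.6142 -0.1165  0.188 ]
side [ 16  22  24  13 238] [232.8613 202.0168] [ 0.5549 -0.0738  0.188 ]
top [   0    0   47   60 1259] [214.5361 103.5941] [ 0.5755 -0.0429  0.188 ]
top [ 20  22  21  20 334] [229.7665 115.5599] [ 0.5529 -0.072   0.188 ]
top [ 47  25  13  35 194] [255.9124 129.0206] [ 0.5278 -0.1212  0.188 ]
[[ 17 136 222]
 [ 16 138 222]
 [ 14 144 218]
 [ 14 144 215]
 [ 14 145 214]
 [ 13 145 213]
 [ 14 145 210]
 [ 14 145 211]
 [ 14 144 218]
 [ 14 142 219]
 [ 14 144 219]
 [ 14 142 221]
 [ 15 142 221]
 [ 15 143 219]
 [ 14 144 212]
 [ 14 145 211]
 [ 15 141 219]
 [ 16 136 223]
 [ 16 138 223]
 [ 15 141 221]] [ 17 118 223]
```

View pics/crops.png

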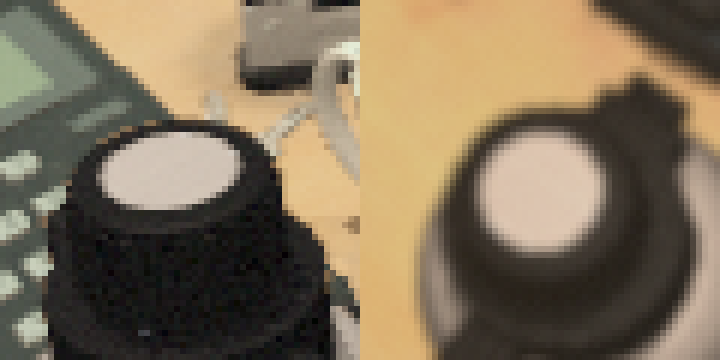

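The crop shows the pale disc on top of the stopper at side (233,202) and top (230,116). At z = 0.188 the two views agree on (0.554, -0.073), which matches the stated height.

```bash
cat >> h.py <<'E'
from scipy.spatial.transform import Rotation as Ro
def rel(P,pos=None,rot=None):
    s=manip.sense(); 
    pos=s["tcp_pos"] if pos is None else pos; rot=s["tool_rot"] if rot is None else rot
    return Ro.from_quat(rot).inv().apply(np.array(P)-pos)*1000
E
python3 - <<'E'
from h import *
s=manip.sense();print(s["t"],s["q"])
W=np.array([[.164,.603,.231],[.20,.42,.26],[.33,.24,.27],[.42,.02,.27],[.554,-.073,.25]])
L=np.r_[0,np.cumsum(np.linalg.norm(np.diff(W,axis=0),axis=1))]
u=np.linspace(0,L[-1],31)[1:]
P=np.array([np.interp(u,L,W[:,i]) for i in range(3)]).T
rot=Ro.from_quat(s["tool_rot"]);p=np.array(s["tcp_pos"])
for k in range(3):
    print("; ".join("%d %d %d %d"%(*np.round(rot.inv().apply(q-p)*1000),8*(i+1)) for i,q in enumerate(P[10*k:10*k+10])))
    p=P[10*k+9]; rot=rot*Ro.from_euler("z",80,degrees=True)
E
```

```text
0.9 [ 1.12648435e+00  5.27471634e-01  1.43266413e+00  1.44195207e-05
  1.18141195e+00 -1.78476854e-01]
-12 -24 -4 8; -24 -48 -8 16; -36 -72 -12 24; -47 -96 -16 32; -59 -120 -20 40; -71 -144 -25 48; -83 -168 -29 56; -104 -185 -30 64; -126 -202 -31 72; -147 -219 -32 80
-20 18 -1 8; -41 36 -2 16; -61 53 -4 24; -82 71 -5 32; -102 89 -6 40; -125 102 -6 48; -150 115 -6 56; -174 127 -6 64; -198 140 -6 72; -222 152 -6 80
8 26 0 8; 16 52 0 16; 24 78 0 24; 33 103 0 32; 54 120 4 40; 75 137 7 48; 96 154 10 56; 116 171 13 64; 137 188 17 72; 158 206 20 80
```

Request:
step_arm(targets="-12 -24 -4 8; -24 -48 -8 16; -36 -72 -12 24; -47 -96 -16 32; -59 -120 -20 40; -71 -144 -25 48; -83 -168 -29 56; -104 -185 -30 64; -126 -202 -31 72; -147 -219 -32 80", gripper=0, squeeze=50)

```text
t: 1.9
tcp_pos: [0.249, 0.3523, 0.2637]
tool_rot: [0.74, 0.672, 0.001, 0.0]
force: [0.3, -0.4, 0.8]
finger_gap: 0.998
gripper_force: 0.0
```

Request:
step_arm(targets="-20 18 -1 8; -41 36 -2 16; -61 53 -4 24; -82 71 -5 32; -102 89 -6 40; -125 102 -6 48; -150 115 -6 56; -174 127 -6 64; -198 140 -6 72; -222 152 -6 80")

```text
t: 2.9
tcp_pos: [0.3801, 0.1171, 0.2696]
tool_rot: [0.999, 0.039, 0.0, 0.0]
force: [0.6, -0.9, -0.6]
finger_gap: 1.001
gripper_force: 0.0
```

Request:
step_arm(targets="8 26 0 8; 16 52 0 16; 24 78 0 24; 33 103 0 32; 54 120 4 40; 75 137 7 48; 96 154 10 56; 116 171 13 64; 137 188 17 72; 158 206 20 80; 158 206 20 80; 158 206 20 80")

```text
t: 4.1
tcp_pos: [0.5539, -0.0741, 0.2489]
tool_rot: [0.792, -0.61, -0.001, 0.0]
force: [0.9, 0.5, -0.7]
finger_gap: 0.996
gripper_force: 0.0
```

```bash
python3 - <<'E'
from h import *
s=manip.sense();print(s["t"],np.round(s["q"],3),s["tcp_pos"],rel([.554,-.073,.150]),s["force"])
E
```

```text
4.1 [-0.333  0.418  1.579  0.     1.146  2.55 ] [ 0.55392835 -0.07405037  0.24893724] [-0.91058633 -0.43376831 98.9377053 ] [ 0.87104532  0.50934334 -0.65413469]
```

Request:
step_arm(targets="-1 0 25 0; -1 0 45 0; -1 0 60 0; -1 0 75 0; -1 0 85 0; -1 0 93 0; -1 0 98 0; -1 0 98 0; -1 0 98 0")

```text
t: 5.0
tcp_pos: [0.5542, -0.073, 0.1517]
tool_rot: [0.792, -0.61, 0.0, -0.0]
force: [-0.2, 0.4, 0.3]
finger_gap: 0.998
gripper_force: 0.0
```

```bash
python3 - <<'E'
from h import *
s=manip.sense();print(s["t"],s["tcp_pos"],s["force"],s["ft_torque"])
a=[cv2.cvtColor(manip.snapshot(n),cv2.COLOR_RGB2BGR) for n in("side","top")]
cv2.imwrite("pics/b.png",np.hstack([cv2.resize(a[0][120:320,140:340],(400,400)),cv2.resize(a[1][50:250,130:330],(400,400))]))
E
```

```text
5.0 [ 0.55417777 -0.07304584  0.15170166] [-0.24796595  0.42157631  0.33720965] [-0.01720683 -0.05423291  0.04234527]
```

View pics/b.png

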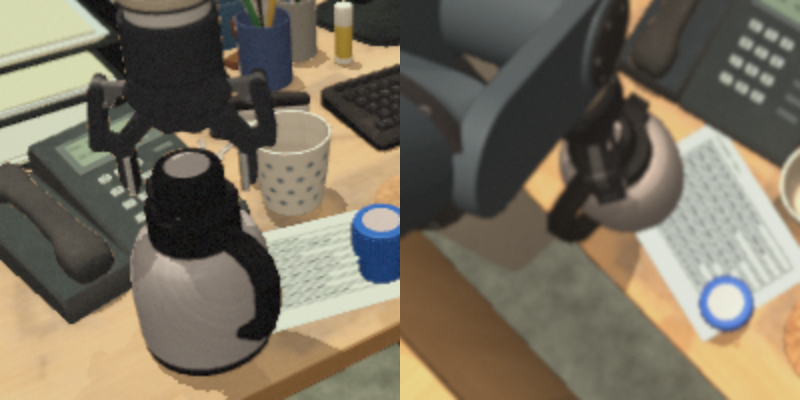

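```bash
python3 - <<'E'
from h import *
s=manip.sense();R=Ro.from_quat(s["tool_rot"]).as_matrix();p=np.array(s["tcp_pos"])
for sg in(-1,1):
    for h in (.013,):
        q=p+R[:,1]*sg*.05-R[:,2]*h; print(q,proj("side",q),proj("top",q))
print("disc",proj("side",[.554,-.073,.188]),proj("top",[.554,-.073,.188]),"axis disc at tcp",proj("side",p))
E
```

```text
[ 0.60268027 -0.06038124  0.16495308] [204.63898861 214.69216813] [226.96008422  93.93470736]
[ 0.50598624 -0.08588129  0.16484606] [264.55841543 212.60470155] [238.47227028 143.30414383]
disc [233.20007297 202.33764221] [230.31689869 114.97046631] axis disc at tcp [235.50643259 219.87584649]
```

The picture shows the fingers straddling the stopper, with tips at side (205,215) and (264,213), exactly where projected. Closing now.

Request:
step_arm(targets="0 0 0 0; 0 0 0 0; 0 0 0 0; 0 0 0 0; 0 0 0 0; 0 0 0 0", gripper=1, squeeze=40)

```text
t: 5.7
tcp_pos: [0.5545, -0.0731, 0.152]
tool_rot: [0.792, -0.61, 0.001, -0.0]
force: [-0.0, 0.9, 6.0]
finger_gap: 0.692
gripper_force: 43.2
```

Request:
step_arm(targets="0 0 -0.7 -5; 0 0 -1 -13; 0 0 -1.3 -21; 0 0 -1.6 -29; 0 0 -1.9 -37; 0 0 -2.3 -45; 0 0 -2.6 -53; 0 0 -2.9 -61; 0 0 -3.2 -69; 0 0 -3.5 -77; 0 0 -3.8 -84; 0 0 -3.8 -84")

```text
t: 6.9
tcp_pos: [0.5543, -0.0729, 0.1546]
tool_rot: [0.997, 0.076, 0.0, -0.0]
force: [3.0, 0.7, -1.6]
finger_gap: 0.692
gripper_force: 43.3
```

```bash
python3 - <<'E'
from h import *
s=manip.sense();print(s["t"],np.round(s["q"],3),s["tcp_pos"],s["force"],s["ft_torque"],s["finger_gap"])
a=[cv2.cvtColor(manip.snapshot(n),cv2.COLOR_RGB2BGR) for n in("side","top")]
cv2.imwrite("pics/c.png",np.hstack([cv2.resize(a[0][120:320,140:340],(400,400)),cv2.resize(a[1][50:250,130:330],(400,400))]))
E
```

```text
6.9 [-3.310e-01  5.420e-01  1.674e+00  1.000e-03  9.250e-01  1.087e+00] [ 0.55428282 -0.0728817   0.15463718] [ 2.97736122  0.65312615 -1.62265826] [ 0.10968901 -0.42668364 -0.0295155 ] 0.692050821430719
```

View pics/c.png

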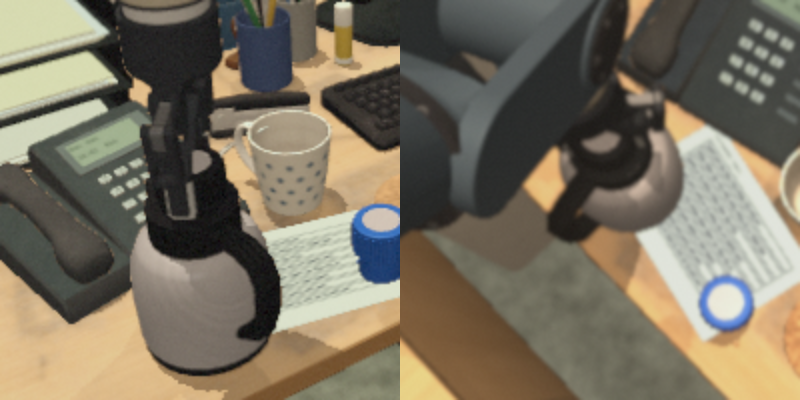

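The jug has not turned or moved: its handle is still at top-crop (575,210). The wrist forces are small, so I keep turning.

Request:
step_arm(targets="0 0 -0.3 -8; 0 0 -0.6 -16; 0 0 -0.9 -24; 0 0 -1.2 -32; 0 0 -1.6 -40; 0 0 -1.9 -48; 0 0 -2.2 -56; 0 0 -2.5 -64; 0 0 -2.8 -72; 0 0 -3.1 -80; 0 0 -3.3 -84; 0 0 -3.3 -84")

```text
t: 8.2
tcp_pos: [0.5541, -0.0728, 0.1583]
tool_rot: [0.691, 0.723, 0.0, -0.0]
force: [1.8, 0.9, -2.2]
finger_gap: 0.695
gripper_force: 43.6
```

Request:
step_arm(targets="0 0 -0.3 -8; 0 0 -0.6 -16; 0 0 -0.9 -24; 0 0 -1.2 -32; 0 0 -1.6 -40; 0 0 -1.9 -48; 0 0 -2.2 -56; 0 0 -2.5 -64; 0 0 -2.8 -72; 0 0 -3.1 -80; 0 0 -3.3 -84; 0 0 -3.3 -84")

```text
t: 9.4
tcp_pos: [0.5538, -0.0729, 0.1616]
tool_rot: [0.03, 1.0, 0.0, -0.0]
force: [1.5, 1.0, -2.5]
finger_gap: 0.688
gripper_force: 43.5
```

```bash
python3 - <<'E'
from h import *
s=manip.sense();print(s["t"],np.round(s["q"],3),s["tcp_pos"],s["force"],s["ft_torque"],s["finger_gap"])
E
```

```text
9.4 [-0.331  0.532  1.669  0.     0.942 -1.843] [ 0.55384718 -0.07289542  0.16159036] [ 1.50090591  0.98499864 -2.53817479] [ 0.18057801 -0.36257741 -0.00813064] 0.6881429019313542
```

Request:
step_arm(targets="0 0 0 0; 0 0 0 0; 0 0 0 0; 0 0 0 0; 0 0 0 8; 0 0 0 16; 0 0 0 24; 0 0 0 32; 0 0 0 40; 0 0 0 48; 0 0 0 56; 0 0 0 64", gripper=0)

```text
t: 10.6
tcp_pos: [0.5537, -0.0731, 0.1617]
tool_rot: [0.556, 0.831, -0.0, -0.0]
force: [0.4, 0.2, 0.4]
finger_gap: 0.998
gripper_force: 0.0
```

Request:
step_arm(targets="0 0 0 8; 0 0 0 16; 0 0 0 24; 0 0 0 32; 0 0 0 40; 0 0 0 48; 0 0 0 56; 0 0 0 64; 0 0 0 72; 0 0 0 80; 0 0 0 88; 0 0 0 96")

```text
t: 11.8
tcp_pos: [0.5538, -0.073, 0.1617]
tool_rot: [0.99, 0.143, -0.0, 0.0]
force: [0.6, 0.3, 0.1]
finger_gap: 1.001
gripper_force: 0.0
```

Request:
step_arm(targets="0 0 0 8; 0 0 0 16; 0 0 0 24; 0 0 0 32; 0 0 0 40; 0 0 0 48; 0 0 0 56; 0 0 0 64; 0 0 0 72; 0 0 0 80; 0 0 0 88; 0 0 0 92")

```text
t: 13.0
tcp_pos: [0.5538, -0.073, 0.1617]
tool_rot: [0.791, -0.612, -0.0, 0.0]
force: [-0.7, 0.5, 1.0]
finger_gap: 1.0
gripper_force: 0.0
```

```bash
python3 - <<'E'
from h import *
s=manip.sense();print(s["t"],np.round(s["q"],3),s["tcp_pos"],s["force"],s["ft_torque"],s["finger_gap"])
n="side";a=cv2.cvtColor(manip.snapshot(n),cv2.COLOR_RGB2BGR);t=cv2.cvtColor(manip.snapshot("top"),cv2.COLOR_RGB2BGR)
m=(a[180:225,205:265].min(2)>110).astype(np.uint8)
k,lab,st,ce=cv2.connectedComponentsWithStats(m)
for i in range(1,k):
    if st[i,4]>40: print(st[i],ce[i]+[205,180])
print([ (z,proj("side",[.554,-.073,z])) for z in(.188,.198)])
cv2.imwrite("pics/d.png",np.hstack([cv2.resize(a[120:320,140:340],(400,400)),cv2.resize(t[50:250,130:330],(400,400))]))
E
```

```text
13.0 [-0.331  0.531  1.668 -0.     0.942  2.557] [ 0.55379283 -0.07304657  0.16173082] [-0.72294739  0.53322243  1.00382855] [0.0178327  0.01206796 0.03256   ] 0.9998982486319989
[ 3  1 12 12 87] [212.87356322 186.6091954 ]
[ 17   0  43  45 388] [247.24226804 195.12886598]
[ 17  12  22  12 207] [232.57004831 197.52173913]
[(0.188, array([233.20007297, 202.33764221])), (0.198, array([232.49404398, 197.27892281]))]
```

View pics/d.png

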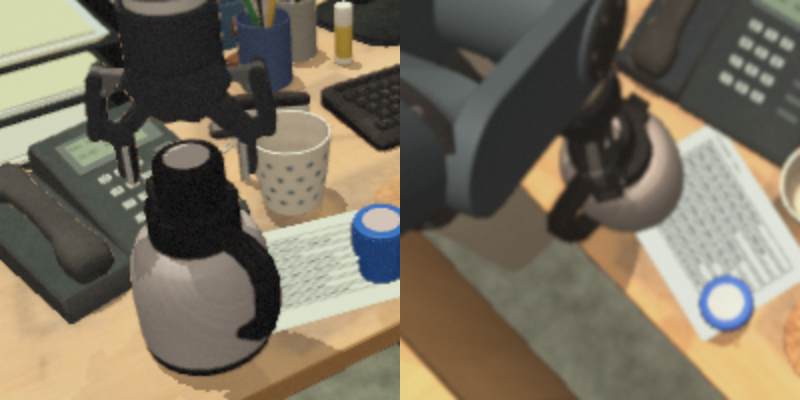

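The stopper has risen 10 mm: its disc is at side (232.6,197.5), where 197.3 was expected. The jug is unmoved. Second grasp.

Request:
step_arm(targets="0 0 0 0; 0 0 0 0; 0 0 0 0; 0 0 0 0; 0 0 0 0; 0 0 0 0", gripper=1, squeeze=40)

```text
t: 13.7
tcp_pos: [0.5542, -0.073, 0.162]
tool_rot: [0.792, -0.61, 0.0, -0.0]
force: [0.7, 0.9, 4.0]
finger_gap: 0.689
gripper_force: 42.6
```

Request:
step_arm(targets="0 0 -0.5 -5; 0 0 -0.8 -13; 0 0 -1.1 -21; 0 0 -1.4 -29; 0 0 -1.7 -37; 0 0 -2 -45; 0 0 -2.3 -53; 0 0 -2.6 -61; 0 0 -2.9 -69; 0 0 -3.2 -77; 0 0 -3.5 -84; 0 0 -3.5 -84")

```text
t: 14.9
tcp_pos: [0.5545, -0.0734, 0.1655]
tool_rot: [0.997, 0.076, 0.001, 0.0]
force: [-0.0, -1.1, 3.1]
finger_gap: 0.689
gripper_force: 42.6
```

Request:
step_arm(targets="0 0 -0.3 -8; 0 0 -0.6 -16; 0 0 -0.9 -24; 0 0 -1.2 -32; 0 0 -1.6 -40; 0 0 -1.9 -48; 0 0 -2.2 -56; 0 0 -2.5 -64; 0 0 -2.8 -72; 0 0 -3.1 -80; 0 0 -3.3 -84; 0 0 -3.3 -84")

```text
t: 16.1
tcp_pos: [0.5543, -0.0726, 0.1686]
tool_rot: [0.691, 0.723, 0.001, 0.0]
force: [1.6, 0.8, 2.7]
finger_gap: 0.69
gripper_force: 42.7
```

Request:
step_arm(targets="0 0 -0.3 -8; 0 0 -0.6 -16; 0 0 -0.9 -24; 0 0 -1.2 -32; 0 0 -1.6 -40; 0 0 -1.9 -48; 0 0 -2.2 -56; 0 0 -2.5 -64; 0 0 -2.8 -72; 0 0 -3.1 -80; 0 0 -3.3 -84; 0 0 -3.3 -84")

```text
t: 17.3
tcp_pos: [0.5546, -0.0735, 0.172]
tool_rot: [0.03, 1.0, -0.0, 0.001]
force: [1.8, -0.1, 1.6]
finger_gap: 0.692
gripper_force: 42.7
```

Request:
step_arm(targets="0 0 -1 0; 0 0 -2 0; 0 0 -3 0; 0 0 -4 0; 0 0 -5 0; 0 0 -5 0")

```text
t: 17.9
tcp_pos: [0.5539, -0.0729, 0.1769]
tool_rot: [0.028, 1.0, 0.0, 0.0]
force: [2.5, 1.2, -3.0]
finger_gap: 0.696
gripper_force: 43.6
```

Request:
step_arm(targets="0 0 -4 0; 0 0 -8 0; 0 0 -12 0; 0 0 -16 0; 0 0 -20 0; 0 0 -24 0; 0 0 -30 0; 0 0 -36 0; 0 0 -40 0; 0 0 -40 0")

```text
t: 18.9
tcp_pos: [0.5544, -0.0731, 0.2177]
tool_rot: [0.028, 1.0, -0.0, 0.001]
force: [0.6, 0.3, -1.8]
finger_gap: 0.691
gripper_force: 43.7
```

```bash
python3 - <<'E'
from h import *
s=manip.sense();print(s["t"],np.round(s["q"],3),s["tcp_pos"],s["force"],s["ft_torque"],s["finger_gap"])
a=cv2.cvtColor(manip.snapshot("side"),cv2.COLOR_RGB2BGR);t=cv2.cvtColor(manip.snapshot("top"),cv2.COLOR_RGB2BGR)
cv2.imwrite("pics/e.png",np.hstack([cv2.resize(a[120:320,140:340],(400,400)),cv2.resize(t[50:250,130:330],(400,400))]))
for P in ([.378,-.31,.17],):print(rel([.378,-.31,s["tcp_pos"][2]]))
E
```

```text
18.9 [-0.331  0.455  1.616 -0.     1.069 -1.845] [ 0.55437908 -0.07314607  0.21765489] [ 0.57957598  0.29963284 -1.77413162] [ 0.02940141  0.03271444 -0.05406204] 0.6912287234906926
[ 162.2506598  -246.57109      -0.75651133]
```

View pics/e.png

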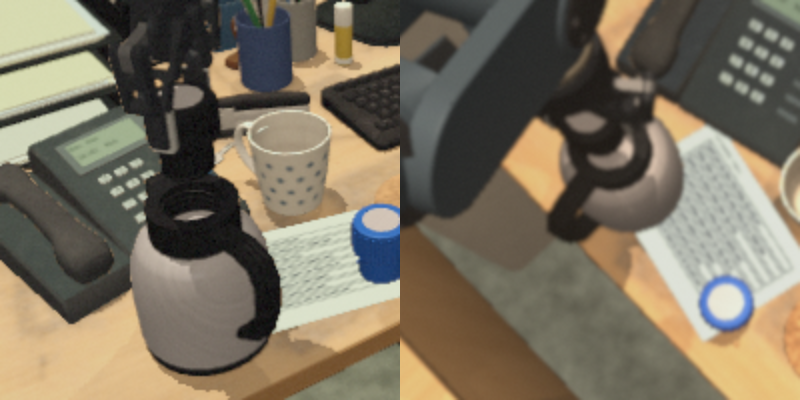

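The stopper is out and held upright at side-crop (185,130), and the jug is standing where it was. Carrying to the coaster.

Request:
step_arm(targets="5 -8 0 0; 18 -28 0 4; 34 -52 0 8; 52 -79 0 12; 70 -106 0 17; 88 -134 0 22; 106 -161 0 27; 124 -188 0 32; 140 -213 0 36; 152 -231 0 40; 159 -242 0 40; 162 -247 0 40")

```text
t: 20.2
tcp_pos: [0.3774, -0.3114, 0.2167]
tool_rot: [0.369, 0.93, 0.0, -0.0]
force: [0.6, -0.7, -0.8]
finger_gap: 0.692
gripper_force: 43.7
```

Request:
step_arm(targets="0 0 12 0; 0 0 30 0; 0 0 50 0; 0 0 70 0; 0 0 90 0; 0 0 107 0; 0 0 120 0; 0 0 130 0; 0 0 135 0; 0 0 135 0; 0 0 135 0")

```text
t: 21.3
tcp_pos: [0.3786, -0.3106, 0.0821]
tool_rot: [0.368, 0.93, -0.0, 0.0]
force: [0.5, -0.2, -1.3]
finger_gap: 0.687
gripper_force: 43.7
```

```bash
python3 - <<'E'
from h import *
s=manip.sense();print(s["t"],np.round(s["q"],3),s["tcp_pos"],s["force"],s["finger_gap"])
a=cv2.cvtColor(manip.snapshot("side"),cv2.COLOR_RGB2BGR);t=cv2.cvtColor(manip.snapshot("top"),cv2.COLOR_RGB2BGR)
def over(n,im,c):
    for th in np.linspace(0,6.283,24):
        q=proj(n,[c[0]+.06*np.cos(th),c[1]+.06*np.sin(th),.006]); im[int(round(q[1])),int(round(q[0]))]=(255,0,255)
for n,im in(("side",a),("top",t)):over(n,im,(.378,-.31))
cv2.imwrite("pics/f.png",np.hstack([cv2.resize(a[150:275,290:415],(400,400),interpolation=0),cv2.resize(t[150:275,280:405],(400,400),interpolation=0)]))
E
```

```text
21.3 [-0.916  0.598  1.895  0.     0.647 -1.733] [ 0.37857214 -0.3106034   0.08214606] [ 0.50102177 -0.1507267  -1.25500983] 0.6869799402638012
```

View pics/f.png

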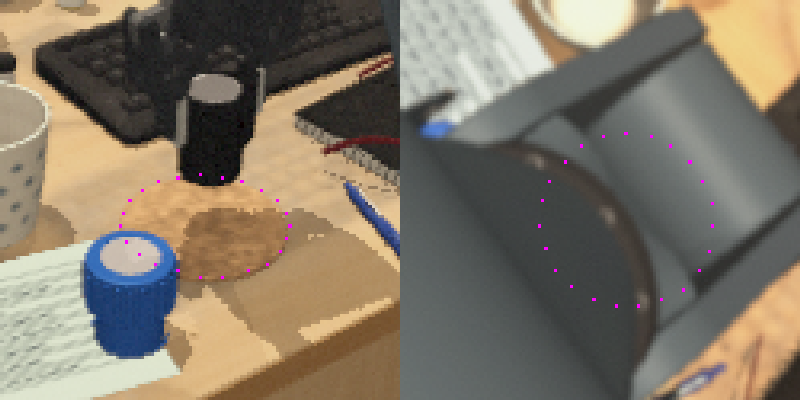

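The side view shows the projected coaster outline lying on the cork, centred about (205,228) in the crop, with the stopper hanging over it. Lowering.

Request:
step_arm(targets="0 0 6 0; 0 0 15 0; 0 0 24 0; 0 0 32 0; 0 0 37 0; 0 0 40 0; 0 0 42 0; 0 0 43 0; 0 0 43 0; 0 0 43 0")

```text
t: 22.4
tcp_pos: [0.3784, -0.3106, 0.039]
tool_rot: [0.368, 0.93, -0.0, 0.0]
force: [-0.5, -0.3, -1.8]
finger_gap: 0.689
gripper_force: 43.7
```

Request:
step_arm(targets="0 0 0.5 0; 0 0 1 0; 0 0 1.5 0; 0 0 1.5 0")

```text
t: 22.8
tcp_pos: [0.3783, -0.3105, 0.0376]
tool_rot: [0.368, 0.93, -0.0, 0.0]
force: [-0.0, 0.2, 1.9]
finger_gap: 0.691
gripper_force: 44.3
```

Request:
step_arm(targets="0 0 0.3 0; 0 0 0.6 0; 0 0 0.6 0")

```text
t: 23.1
tcp_pos: [0.3783, -0.3105, 0.0376]
tool_rot: [0.368, 0.93, -0.0, 0.0]
force: [-1.9, 0.9, 8.4]
finger_gap: 0.689
gripper_force: 44.8
```

Contact confirmed (about 8 N). I ease up slightly, open and withdraw upwards.

Request:
step_arm(targets="0 0 -0.4 0; 0 0 -0.4 0")

```text
t: 23.3
tcp_pos: [0.3783, -0.3105, 0.0376]
tool_rot: [0.368, 0.93, -0.0, 0.0]
force: [-1.5, 0.8, 7.0]
finger_gap: 0.694
gripper_force: 44.3
```

Request:
step_arm(targets="0 0 0 0; 0 0 0 0; 0 0 0 0; 0 0 0 0; 0 0 0 0; 0 0 0 0", gripper=0)

```text
t: 23.9
tcp_pos: [0.3782, -0.3105, 0.037]
tool_rot: [0.368, 0.93, 0.0, -0.0]
force: [0.9, -0.5, -0.4]
finger_gap: 0.998
gripper_force: 0.0
```

Request:
step_arm(targets="0 0 -5 0; 0 0 -15 0; 0 0 -30 0; 0 0 -50 0; 0 0 -75 0; 0 0 -100 0; 0 0 -130 0; 0 0 -160 0; 0 0 -180 0; 0 0 -180 0; 0 0 -180 0")

```text
t: 25.0
tcp_pos: [0.3781, -0.3102, 0.2176]
tool_rot: [0.368, 0.93, -0.0, 0.0]
force: [-1.0, -0.3, 0.7]
finger_gap: 1.001
gripper_force: 0.0
```

```bash
python3 - <<'E'
from h import *
s=manip.sense();print(s["t"],s["tcp_pos"],s["force"],s["finger_gap"])
a=cv2.cvtColor(manip.snapshot("side"),cv2.COLOR_RGB2BGR)
cv2.imwrite("pics/g.png",cv2.resize(a[130:330,170:470],(780,520)))
E
```

```text
25.0 [ 0.37809324 -0.31022069  0.21759019] [-1.01457789 -0.28061726  0.74311442] 1.0012818129972232
```

View pics/g.png

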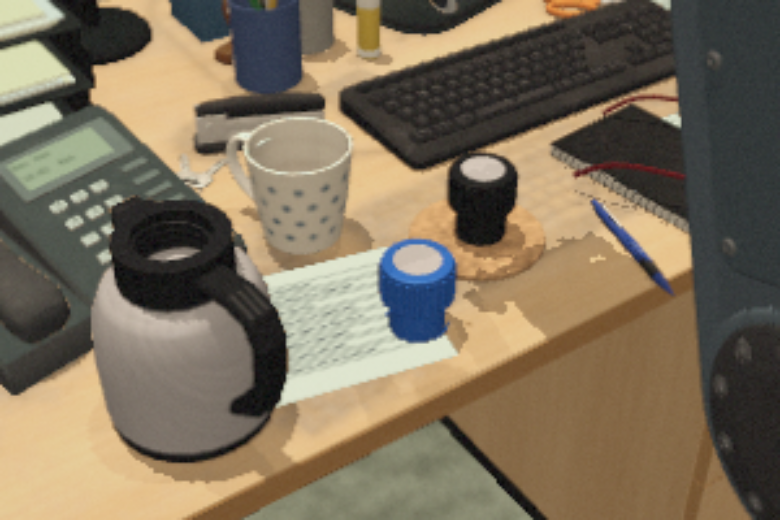

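The black stopper stands upright near the centre of the coaster at (480,200). The jug is open and upright at (185,330), and the mug, stapler and pen are undisturbed.

```bash
python3 -c "
from station import manip
print(manip.sign_off())"
```

```text
the job is handed in; nothing more can be done
None
```

The black stopper is unscrewed and stands upright, plug down, on the cork coaster; the jug stands open where it was, the mug, stapler and pen are undisturbed, and the job was handed in at about 25 s.

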